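Chock a roller on a sloping rack and drop its stop

ROBOT

A 6-joint arm with a two-finger parallel gripper is mounted at the origin on a cart in front of the work surface, level with it; the furniture and walls round the work are solid. World frame = base frame: x ahead of the robot, y to its left, z up, the work surface at z = 0. Lengths are in m, angles in rad, forces in N, time in s.
With the tool pointing down it reaches from about 0.35 to 0.975 m from the base axis. Payload 17.4 kg.
Tool frame: the origin (TCP) lies midway between the tips of the shut fingers; the grasp point (between the pads) lies ctrl.grip_point_offset behind it (ctrl.grip_point_offset is the distance from the TCP to the grasp point, in m); z points along the fingers, y is the direction in which the jaws open and shut (so a half turn about z gives the same grasp; the last joint's range is limited). The gripper opens to 85 mm and grips with 20 to 120 N. Pads are 22 mm wide; open, the fingers measure 114 mm over their backs; the gripper's body (76 mm by 85 mm) begins 54 mm behind the grasp point. The pads swing forward as they close: fully open they stand 13 mm farther back than shut.
Start: joints at [-0.783, 0.116, 1.442, -0, 1.584, -0.038], TCP at [0.496, -0.458, 0.231] pointing down, gripper open.
Joint ranges: [-2.83, 2.83], [-0.83, 2.19], [0.07, 2.5], [-1.14, 4.28], [0.01, 3], [-2.97, 2.97]. Speed limits (rad/s): [1.89, 1.89, 2.22, 3.14, 3.14, 3.14].

INTERFACE

Orientations are given as a unit quaternion [w, x, y, z].
In Python, from bench import ctrl gives the robot as it stands.
- The arm moves only by the tool send_rows, never from a script. Its argument "series" is a list of rows, each a list of 3 entries, a list of its own where there are three numbers: the shift along the tool's x, y, z in mm, then the turn, a rotation vector about the tool's x, y, z in rad, then the opening, from -1 (shut) to 1 (fully open). In form: [[[x, y, z], [rx, ry, rz], jaw], ...]. A call has 1 to 20 rows; each row shifts and turns the pose as measured when the row begins, along the tool's axes as they then stand; what a row does not reach is not made up. A row lasts 1/8 s, in which the tool goes at most 62.5 mm and 10.7 degrees, less where a joint would pass 70% of its speed; a pose out of reach is approached as far as the arm can. A call is refused whole if a number of a shift passes 62.5 or a number of a turn 0.188, either way. A call with a gripper value outside its range is refused whole. The fingers move at their own pace and stop on an object; "grip_force" is the grip in N (left out, the last holds). Time passes only in rows, so rows that do not move let the fingers close. It gives the time, the measured TCP pose, the force and the opening at its end, in the units of the state.
- ctrl.get_obs(): the state, without advancing time (a new reading comes with each control period).
- ctrl.get_image(name): name is "side" or "top"; returns (picture, depth): 480x640x3 uint8, blue, green, red; 480x640 float32, m along the optical axis (not along the pixel's ray), 0 where there is no reading.
- ctrl.camera_params(name): a dict with "fovy" (degrees; the focal length in pixels is half the picture's height over the tangent of half this angle, whatever the lens; pixels are square), "cx", "cy" (the principal point, pixels), "dist_coeffs" ([k1, k2, p1, p2, k3] as OpenCV has them; the pictures are not rectified), "R" (3x3) and "t" (3): a world point X has camera coordinates R X + t. Camera axes: x right, y down, z forward; pixel columns grow to the right and rows downward; lengths in m; the calibration is good to about 2 mm. A picture is of the moment at which its call begins. camera_params takes no time and is no camera call.
- ctrl.job_done(): hands the job in, once; it reports no verdict.
Trained networks look in the newest picture that a camera, given by its name, has taken for a name from the list of things; names that differ only in an ending like _2 or _b are one class to them, and where a whole thing is asked for, a point or a joint stands for the part that bears it (a point fixed in the world has none). Each returns a list of dicts, best first, with "score" (0 to 1); they miss things now and then, are a little off and sometimes report something else, mostly with a low value. They report only what shows in the picture. A call takes as long as a camera call.
- ctrl.recognise(camera, target): "position" ([x, y, z] in m, in world coordinates, good to about 4 mm: the middle of the surface that is visible of it).
- ctrl.landmark_of(camera, target): "position" ([x, y, z] in m, in world coordinates, good to about 4 mm: a listed point, or the origin of a listed thing).
The state is a dict: "time": time; "joint_pos": joint angles; "joint_vel": joint speeds; "joint_torque": joint torques, N m; "eef_pos": TCP position; "ee_rot": TCP orientation; "wrist_force": force on the tool from outside, world axes, zero at the start; "ft_torque": the same for the moment, N m; "finger_gap": opening from 0.0 (shut) to 1.0 (fully open).
Only numpy, scipy, OpenCV 4.12 (cv2) and the standard library are available. Lean on these libraries where they do the work, as an engineer would, in place of code of your own. Each camera call takes 0.05 s, during which the arm holds its last target. There are 200 camera calls.

TASK

Chock the steel roller on the sloping rack: set the wedge chock flat on the deck below the roller, between the two prongs and with its sloping face to the roller, and push it uphill until the roller has squeezed the spring buffer at the top end of the rack about half-way in, well short of bottoming it. Then press the drop stop fully down with its side post, so that the released chock alone keeps the roller squeezed against the buffer. Leave the vial, the nozzle and the gauge block where they stand.

Things in the scene. Friction and masses are not known exactly. Their poses are not given: they have to be found in the camera images.
- rack: Fixed aluminium rack, base 236 x 130 mm. Origin: centre of underside, z up. Its deck (x -110 to 110, y -50 to 50 mm) slopes 0.105 rad, rising to +x: surface height = 52 mm + 0.105 x. Cheeks along both sides (y -53 and 53) stand 10 mm above the deck. Low end at -x, end stop with buffer at +x; it varies in place and heading.
- end_stop: Upright plate (x 100 to 110 mm) at the rack's high end with the sprung black pad it carries, 50 x 26 mm, 30 mm above the deck; origin and axes as rack. The pad gives up to 8 mm at 0.9 N/mm: half-way 3.6 N, bottomed 7.2 N; over 5.8 N is too hard. Its free face is screw-set anywhere at rack x 33 to 80 mm, a new place each time and not measured: it must be felt.
- roller_center (a point): Centre of the smooth steel roller, 60 mm diameter, 92 mm long, 0.85 to 1.0 kg. It lies across the deck, axis along rack y, and rolls freely along rack x; at first it leans on the drop stop's prongs at about rack x = 0, 2 to 50 mm short of the buffer. Pushing it up the slope until then takes 0.7 to 2 N. It turns as it rolls.
- roller: The same roller; the origin is its centre.
- chock: Loose grey wedge chock, 62 mm long, 40 wide, 0.2 kg. Origin: centre of the underside, z up, thin toe to +x (ends at x 29 mm). The face looks to +x at 45 degrees, on the plane x + z = 33 mm; the block behind it reaches x = -33, 33 mm high. Touching the roller, flat on the deck, its origin is 45 mm below the roller's centre along the deck. Rubber foot, slippery face; let go, it settles back about 1 mm.
- chock_grip (a point): Middle of the upright grip block on the chock, at chock (-20, 0, 62) mm; axes as chock. The block is 22 mm (x) by 20 mm (y) and stands from 33 to 83 mm above the underside; grip it from above on its two y sides.
- drop_stop (a joint): Travel of the drop stop in m: 0 up, 0.026 fully down (prongs sunk in the deck). It moves straight down, takes about 5 N to slide and stays where it is left. Its two steel prongs stand through the deck at rack x -37 to -29 mm, y -37 and 37 mm, 10 mm wide, 22 mm above the deck; 64 mm are free between them.
- stop_cap (a point): Centre of the top face of the black cap, 26 x 26 mm, on the drop stop's press post, beside the rack at rack (-45, 74, 105) mm when up; it goes down 26 mm with the stop.
- vial: Capped sample vial, 21 mm across, 46 mm high, standing behind the rack; origin under its centre. A bystander.
- nozzle: Brass air nozzle, 17 x 19 x 60 mm, standing behind the rack; origin under its centre. A bystander.
- gauge_block: Steel setting block, 22 x 45 x 14 mm, lying off the low end of the rack; origin under its centre. A bystander.

How it is judged:
On the way, in this order (a step that is already met when the one before it is completed fails the run):
1. the chock presses the roller against the buffer (more than 1.8 N on the buffer), with the drop stop still up (contact force between roller and end_stop above 1.8 N and contact force between chock and roller above 1 N and value of joint drop_stop below 0.006 m), for 0.3 s.
2. the drop stop is pressed down (more than 20 of its 26 mm) (value of joint drop_stop above 0.02 m), for 0.2 s.
At the end, for the whole second after the job is handed in: The drop stop is down by more than 20 mm; the chock sits flat on the deck (within about 5 degrees) and bears on the roller with more than 1 N; the roller rests, squeezing the buffer with 1.8 to 5.6 N (2 to 6.2 of its 8 mm) (value of joint drop_stop above 0.02 m and contact force between roller and end_stop between 1.8 and 5.6 N and contact force between chock and roller above 1 N and angle between chock's own z axis and vertical below 0.2 rad and linear speed of each of roller, chock below 0.01 m/s); the robot touches nothing.
It fails at once if the buffer is squeezed too hard, close to bottoming (more than 5.8 N on it) (contact force between roller and end_stop above 5.8 N).
It fails at once if the roller leaves the deck (height (world z) of roller_center below 0.06 m).
It fails at once if the vial, nozzle or gauge block is shifted by more than 20 mm (distance of any of vial, nozzle, gauge_block from where it was at the start of the episode above 0.02 m).
It also fails if it takes over 64 s, if anything falls off the work surface, if the arm or the gripper's body presses on something with over 40 N, if the wrist force passes 120 N, or if a joint passes its speed limit or range.

## Working session

There is one attempt and no reset: what is moved stays moved. The work goes in short steps, Python scripts to look and compute and a tool call to move; the robot and the scene stay as the last step left them, time stands still between calls to the robot, and variables do not carry over. Pictures are saved under pics/ and viewed, about 8 in all and at most 12, crops included, and the job is handed in when it is done.

Besides the shell and the picture viewer there is one more tool, called after "Emit:" by a JSON object that holds its "method" and its "body", one argument or row to a line. send_rows: Moves the arm, as the interface text tells. Its arguments: {"type":"object","properties":{"series":{"type":"array"},"grip_force":{"type":"number"}},"required":["series"]}

```bash
mkdir -p pics; ls
cat > h.py <<'E'
import numpy as np, cv2
from bench import ctrl
def cam(n):
    p=ctrl.camera_params(n); f=240/np.tan(np.radians(p["fovy"])/2)
    return np.array([[f,0,p["cx"]],[0,f,p["cy"]],[0,0,1]]),np.array(p["dist_coeffs"],float),np.array(p["R"]),np.array(p["t"])
def world(n,d):
    K,D,R,t=cam(n); v,u=np.mgrid[0:480,0:640]
    q=cv2.undistortPoints(np.stack([u.ravel(),v.ravel()],1).astype(np.float64)[:,None],K,D)[:,0]
    z=d.ravel()[:,None]; X=(np.hstack([q*z,z])-t)@R
    X[z[:,0]<=0]=np.nan
    return X.reshape(480,640,3)
def proj(n,X):
    K,D,R,t=cam(n); return cv2.projectPoints(np.atleast_2d(X).astype(float),cv2.Rodrigues(R)[0],t,K,D)[0][:,0]
def st():
    o=ctrl.get_obs(); print({k:np.round(o[k],3).tolist() for k in("time","eef_pos","ee_rot","wrist_force","finger_gap","joint_pos")})
E
python3 - <<'E'
from h import *
st(); print(ctrl.grip_point_offset)
for n in("top","side"):
    im,d=ctrl.get_image(n); cv2.imwrite(f"pics/{n}0.png",im); np.save(f"{n}0.npy",d)
    for t in("rack","roller_center","chock","chock_grip","stop_cap","vial","nozzle","gauge_block","end_stop"):
        r=ctrl.landmark_of(n,t); print(n,t,[(round(x["score"],2),np.round(x["position"],3).tolist()) for x in r[:2]])
E
```

```text
pics
{'time': 0.0, 'eef_pos': [0.496, -0.457, 0.231], 'ee_rot': [-0.001, 0.916, 0.401, -0.0], 'wrist_force': [0.03, 0.739, -0.147], 'finger_gap': 1.002, 'joint_pos': [-0.783, 0.116, 1.442, 0.0, 1.584, -0.038]}
0.0187
top rack [(0.83, [0.704, -0.065, -0.003])]
top roller_center [(0.6, [0.7, -0.067, 0.081]), (0.33, [0.718, -0.21, -0.001])]
top chock [(0.66, [0.424, -0.2, 0.003]), (0.22, [0.718, -0.211, -0.002])]
top chock_grip [(0.78, [0.433, -0.223, 0.06])]
top stop_cap [(0.56, [0.63, -0.11, 0.101]), (0.49, [0.704, -0.063, 0.083])]
top vial [(0.6, [0.801, -0.011, 0.002]), (0.54, [0.803, -0.1, 0.003])]
top nozzle [(0.5, [0.803, -0.008, 0.001])]
top gauge_block [(0.7, [0.716, -0.209, -0.001]), (0.56, [0.705, -0.064, -0.004])]
top end_stop []
side rack []
side roller_center [(0.59, [0.703, -0.063, 0.08])]
side chock [(0.7, [0.431, -0.205, -0.004])]
side chock_grip [(0.88, [0.431, -0.218, 0.06])]
side stop_cap [(0.59, [0.627, -0.107, 0.105])]
side vial [(0.57, [0.804, -0.098, 0.003])]
side nozzle [(0.58, [0.803, -0.012, -0.002])]
side gauge_block [(0.72, [0.716, -0.216, 0.001])]
side end_stop []
```

View pics/top0.png

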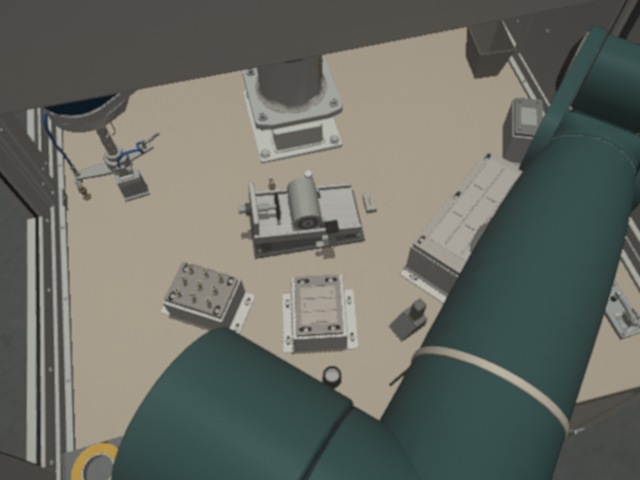

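View pics/side0.png

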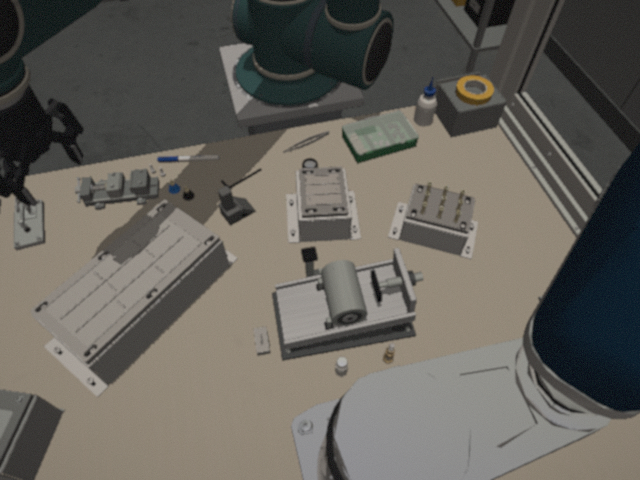

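The top view shows the rack with its high end and buffer to the left (world +y), near pixel (305,215). The cap is at (325,245), the chock at (408,320) and the gauge block at (370,202). The side view shows the chock at (235,205), the cap at (309,255), the vial at (341,366) and the nozzle at (389,353). Next I fit the poses from depth.

Run:
```python
from h import *
from scipy import ndimage
W={n:world(n,np.load(f"{n}0.npy")) for n in("top","side")}
def rect(P,l):
    r=cv2.minAreaRect(P[:,:2].astype(np.float32)*1000); print(l,len(P),np.round(r[0],1),np.round(r[1],1),round(r[2],1),'z',np.round(np.percentile(P[:,2],[5,50,95])*1000,1))
def sel(n,c,r,z0,z1):
    X=W[n].reshape(-1,3); m=(np.hypot(X[:,0]-c[0],X[:,1]-c[1])<r)&(X[:,2]>z0)&(X[:,2]<z1); return X[m]
for n in W:
    rect(sel(n,(.43,-.21),.06,.07,.1),n+" grip top"); rect(sel(n,(.43,-.21),.06,.045,.1),n+" grip"); rect(sel(n,(.43,-.21),.06,.006,.1),n+" chock")
    rect(sel(n,(.43,-.21),.06,.026,.037),n+" blocktop")
    rect(sel(n,(.628,-.108),.025,.09,.12),n+" cap")
    rect(sel(n,(.704,-.065),.14,.035,.16),n+" rack")
    P=sel(n,(.704,-.065),.14,.1,.12); rect(P[np.abs(P[:,1]+.065)<.035],n+" rollertop")
    g=W[n][...,2]
    # cloth: face of wedge normals
    P=sel(n,(.43,-.21),.06,.006,.024); print(np.round(P.mean(0),3) if len(P) else 0)
for n,(u,v) in (("top",(300,215)),("side",(345,300))):
    im=cv2.imread(f"pics/{n}0.png"); a=cv2.resize(im[v-65:v+65,u-85:u+85],None,fx=4,fy=4,interpolation=2)
    u,v=(408,320) if n=="top" else (235,205)
    b=cv2.resize(im[v-30:v+30,u-40:u+40],None,fx=4,fy=4,interpolation=2)
    a[:240,-320:]=b; cv2.imwrite(f"pics/{n}z.png",a[:, :])
```

```text
top grip top 145 [ 433.3 -220.6] [20.4 23.6] 19.7 z [71.8 81.4 84.7]
top grip 220 [ 433.2 -220.7] [20.7 23.5] 19.0 z [48.  79.  84.5]
top chock 845 [ 427.  -204.9] [40.6 62.9] 20.6 z [ 8.8 30.2 82.4]
top blocktop 291 [ 429.5 -211.7] [40.6 48.2] 20.6 z [26.6 31.2 35. ]
top cap 167 [ 625.3 -103.9] [25.9 27.7] 85.2 z [ 97.4 103.9 107.1]
top rack 6034 [720.3 -64.9] [246.  190.5] 73.8 z [ 39.9  60.2 112.5]
top rollertop 1001 [682.3 -67.1] [143.   59.6] 3.5 z [100.9 108.1 113.3]
[ 0.418 -0.191  0.015]
side grip top 137 [ 436.8 -222.8] [21.9 22. ] 32.3 z [71.7 81.3 84.2]
side grip 245 [ 436.9 -223. ] [21.9 22.5] 32.3 z [48.9 73.4 83.8]
side chock 763 [ 430.4 -206.8] [42.7 60.8] 21.9 z [ 8.9 31.7 82.6]
side blocktop 214 [ 434.3 -216.2] [41.2 40.5] 22.1 z [26.8 31.5 34.8]
side cap 221 [ 628.  -105.5] [26.3 26.1] 84.4 z [ 99.5 104.1 106.2]
side rack 9784 [723.  -66.4] [248.8 187.6] 72.6 z [ 40.9  59.5 111.7]
side rollertop 1551 [683.5 -68.7] [138.   57.7] 2.8 z [101.1 108.4 112.3]
[ 0.437 -0.203  0.015]
```

View pics/sidez.png

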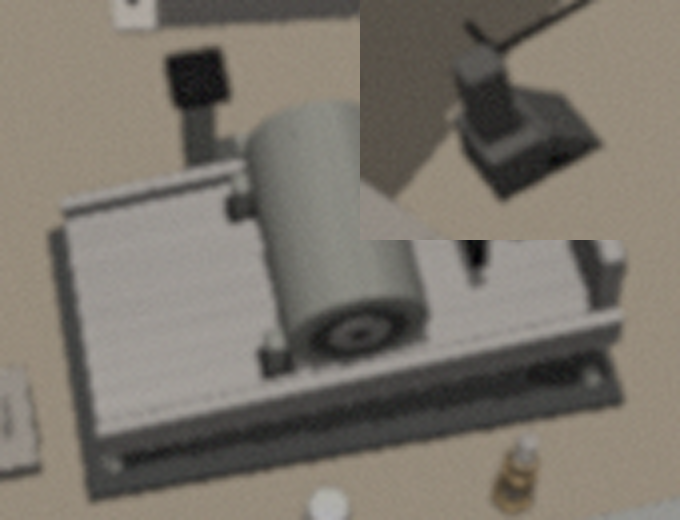

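View pics/topz.png

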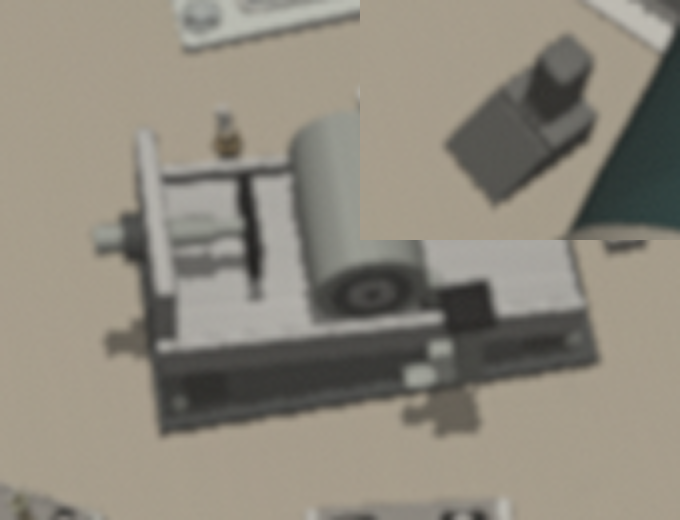

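Run:
```python
from h import *
from scipy.optimize import least_squares
W={n:world(n,np.load(f"{n}0.npy")).reshape(-1,3) for n in("top","side")}
for n,X in W.items():
    X=X[np.isfinite(X).all(1)]
    c=np.array([.704,-.065]); yaw=np.radians(86)
    # cylinder
    P=X[(np.hypot(X[:,0]-.702,X[:,1]+.066)<.055)&(X[:,2]>.088)&(np.abs(X[:,1]+.066)<.035)&(X[:,0]>.66)]
    f=lambda p:np.hypot((P[:,0]-.702)*np.sin(p[2])*0+( -(P[:,0]-.702)*np.sin(p[2])+(P[:,1]-p[0])*np.cos(p[2])),P[:,2]-p[1])-.03
    s=least_squares(f,[-.066,.082,0],loss='soft_l1',f_scale=.001); 
    print(n,'roller y(at x=.702),z,axisangle',np.round(s.x,4),'->yaw deg',90+np.degrees(s.x[2]))
    yaw=np.pi/2+s.x[2]
    e=np.array([np.cos(yaw),np.sin(yaw)]); g=np.array([-e[1],e[0]])
    a=s.x[0]; 
    q=X[:,:2]-[.702,a]; u=q@e; v=q@g  # u from roller
    k=(P[:,:2]-[.702,a])@g; print(' roller ends v',np.round(np.percentile(k,[.5,99.5]),4))
    # low-side deck only u<-.045
    m=(u<-.045)&(u>-.14)&(abs(v)<.08)
    h=X[:,2]-(.052+.105*u)
    D=m&(abs(h)<.003)&(abs(v)<.04); A=np.c_[u[D],v[D],np.ones(D.sum())]; co=np.linalg.lstsq(A,X[D,2],rcond=None)[0]; print(' deck plane',np.round(co,4))
    C=m&(h>.006)&(h<.014)
    print(' cheek v hist',np.histogram(v[C]*1000,bins=np.arange(-64,66,4)))
    C=(abs(v)<.045)&(abs(h)<.004)&(u<-.045); print(' low end u',np.round(np.percentile(u[C],[.3,1,2])*1000,1))
    E=(abs(v)<.03)&(u>.04)&(u<.14)&(h>.015)&(h<.06); print(' endstop u',np.round(np.percentile(u[E],[1,10,50,90,99])*1000,1)); print(np.histogram(u[E]*1000,bins=np.arange(40,132,4))[0])
    K=(np.hypot(X[:,0]-.627,X[:,1]+.105)<.022)&(X[:,2]>.097); print(' cap u,v', np.round(np.c_[u[K],v[K]].mean(0)*1000,1), np.round(np.median(X[K],0)*1000,1))
```

```text
top roller y(at x=.702),z,axisangle [-0.0656  0.0812 -0.0792] ->yaw deg 85.460870446692
 roller ends v [-0.0475  0.0421]
 deck plane [0.1055 0.0028 0.0516]
 cheek v hist (array([ 0, 13, 35, 33,  0,  1,  0,  0,  0,  0,  0,  0,  0,  0,  0,  0,  0,
        0,  0,  0,  0,  0,  0,  0,  0,  0,  0,  0, 26, 39,  1,  0]), array([-64, -60, -56, -52, -48, -44, -40, -36, -32, -28, -24, -20, -16,
       -12,  -8,  -4,   0,   4,   8,  12,  16,  20,  24,  28,  32,  36,
        40,  44,  48,  52,  56,  60,  64]))
 low end u [-107.9 -107.5 -107.1]
 endstop u [ 50.4  54.4  96.6 119.6 130.6]
[ 0  0 22 53 48 12 11  9 14 16 14 15 12 32 53 51 41 28 27 23 17 16]
 cap u,v [-43.9  74.6] [ 623.9 -103.5  104. ]
side roller y(at x=.702),z,axisangle [-0.0667  0.0811 -0.075 ] ->yaw deg 85.70089389046102
 roller ends v [-0.0488  0.0419]
 deck plane [ 0.1053 -0.0005  0.0516]
 cheek v hist (array([ 0, 89, 71,  0,  0,  0,  0,  0,  0,  0,  0,  0,  0,  0,  0,  0,  0,
        0,  0,  0,  0,  0,  0,  0,  0,  0,  0, 34, 87, 17,  0,  2]), array([-64, -60, -56, -52, -48, -44, -40, -36, -32, -28, -24, -20, -16,
       -12,  -8,  -4,   0,   4,   8,  12,  16,  20,  24,  28,  32,  36,
        40,  44,  48,  52,  56,  60,  64]))
 low end u [-550.  -541.8 -535.9]
 endstop u [ 50.1  52.2  95.7 116.1 130.8]
[  0   0  81  84  32  16  14  16  24  23  22  20  22  92 167  77  12  25
  40  19  25  21]
 cap u,v [-44.6  69.3] [ 630.  -105.8  104.1]
```

```bash
cat > plan.py <<'E'
from h import *
from scipy.spatial.transform import Rotation as Ro
YAW=1.494; C=np.array([.704,-.066])
def down(yawdeg,pitch=0):
    # tool x heading yaw (raised by pitch), y = x heading -90, z down
    y=np.radians(yawdeg); return Ro.from_matrix(np.array([[np.cos(y),np.sin(y),0],[np.sin(y),-np.cos(y),0],[0,0,-1.]]))*Ro.from_euler('y',pitch)
def rack(p): # rack mm -> world
    c,s=np.cos(YAW),np.sin(YAW); p=np.array(p,float)/1000
    return np.array([C[0]+c*p[0]-s*p[1],C[1]+s*p[0]+c*p[1],p[2]])
def torack(w):
    c,s=np.cos(YAW),np.sin(YAW); d=np.array(w)[:2]-C
    return np.round(np.array([c*d[0]+s*d[1],-s*d[0]+c*d[1],w[2]])*1000,1)
def cur():
    o=ctrl.get_obs(); q=np.array(o["ee_rot"]); return np.array(o["eef_pos"]),Ro.from_quat(q[[1,2,3,0]])
def rows(p1,R1,start=None,step=35,ang=.14,jaw=1):
    p0,R0=start or cur(); rv=(R0.inv()*R1).as_rotvec()
    n=int(max(np.ceil(np.linalg.norm(p1-p0)*1000/step),np.ceil(np.linalg.norm(rv)/ang),1))
    out=[];pp,pR=p0,R0
    for i in range(1,n+1):
        p=p0+(p1-p0)*i/n; R=R0*Ro.from_rotvec(rv*i/n)
        out.append([np.round(pR.inv().apply(p-pp)*1000,1).tolist(),np.round((pR.inv()*R).as_rotvec(),3).tolist(),jaw]); pp,pR=p,R
    print(n,str(out).replace(' ','')); return p1,R1
E
python3 - <<'E'
from plan import *
R=down(111.2)
s=rows(np.array([.435,-.222,.16]),R)
rows(np.array([.435,-.222,.045]),R,s,step=30)
E
```

```text
8 [[[16.5,-25.6,8.9],[-0.0,-0.0,-0.139],1],[[19.9,-23.1,8.9],[-0.0,-0.0,-0.139],1],[[22.9,-20.1,8.9],[-0.0,-0.0,-0.139],1],[[25.4,-16.7,8.9],[-0.0,-0.0,-0.139],1],[[27.5,-13.0,8.9],[-0.0,-0.0,-0.139],1],[[29.1,-9.1,8.9],[-0.0,-0.0,-0.139],1],[[30.0,-4.9,8.9],[-0.0,-0.0,-0.139],1],[[30.4,-0.7,8.9],[-0.0,-0.0,-0.139],1]]
4 [[[0.0,0.0,28.7],[0.0,0.0,0.0],1],[[0.0,0.0,28.7],[0.0,0.0,0.0],1],[[0.0,0.0,28.8],[0.0,0.0,0.0],1],[[0.0,0.0,28.7],[0.0,0.0,0.0],1]]
```

Emit:
{"method": "send_rows", "body": {
  "series": [
    [[16.5,-25.6,8.9],[0,0,-0.139],1],
    [[19.9,-23.1,8.9],[0,0,-0.139],1],
    [[22.9,-20.1,8.9],[0,0,-0.139],1],
    [[25.4,-16.7,8.9],[0,0,-0.139],1],
    [[27.5,-13,8.9],[0,0,-0.139],1],
    [[29.1,-9.1,8.9],[0,0,-0.139],1],
    [[30,-4.9,8.9],[0,0,-0.139],1],
    [[30.4,-0.7,8.9],[0,0,-0.139],1],
    [[0,0,0],[0,0,0],1]
  ],
  "grip_force": 50
}}

```text
time: 2.12
eef_pos: [0.4296, -0.2161, 0.1579]
ee_rot: [0.001, 0.551, 0.834, 0.0]
wrist_force: [-0.6, 0.1, 0.3]
finger_gap: 0.996
```

Run:
```python
from plan import *
st()
R=down(111.2)
s=rows(np.array([.435,-.222,.045]),R,step=30)
```

```text
{'time': 2.125, 'eef_pos': [0.43, -0.216, 0.158], 'ee_rot': [0.001, 0.551, 0.834, 0.0], 'wrist_force': [-0.552, 0.129, 0.331], 'finger_gap': 0.996, 'joint_pos': [-0.519, -0.292, 1.942, 0.0, 1.49, -0.922]}
4 [[[-1.9,0.6,28.2],[0.0,0.0,0.008],1],[[-1.9,0.6,28.2],[0.0,0.0,0.008],1],[[-1.9,0.7,28.2],[0.0,0.0,0.008],1],[[-1.9,0.7,28.2],[0.0,0.0,0.008],1]]
```

Emit:
{"method": "send_rows", "body": {
  "series": [
    [[-3.9,1.3,14],[0,0,0.016],1],
    [[-3.8,1.3,28],[0,0,0.016],1],
    [[0,0,28],[0,0,0],1],
    [[0,0,22],[0,0,0],1],
    [[0,0,14],[0,0,0],1],
    [[0,0,6],[0,0,0],1],
    [[0,0,0],[0,0,0],1]
  ]
}}

```text
time: 3.0
eef_pos: [0.4369, -0.2272, 0.0402]
ee_rot: [0.001, 0.571, 0.821, -0.0]
wrist_force: [0.5, -0.4, -0.6]
finger_gap: 0.999
```

Run:
```python
from plan import *
st()
R=down(111.2)
s=rows(np.array([.435,-.222,.045]),R,step=30)
im,d=ctrl.get_image("side"); cv2.imwrite("pics/s2.png",cv2.resize(im[140:260,150:310],None,fx=4,fy=4,interpolation=2))
```

```text
{'time': 3.0, 'eef_pos': [0.437, -0.227, 0.04], 'ee_rot': [0.001, 0.571, 0.821, -0.0], 'wrist_force': [0.525, -0.352, -0.627], 'finger_gap': 0.999, 'joint_pos': [-0.531, -0.17, 2.04, -0.001, 1.269, -0.885]}
1 [[[5.5,0.0,-4.8],[0.001,0.002,-0.016],1]]
```

View pics/s2.png

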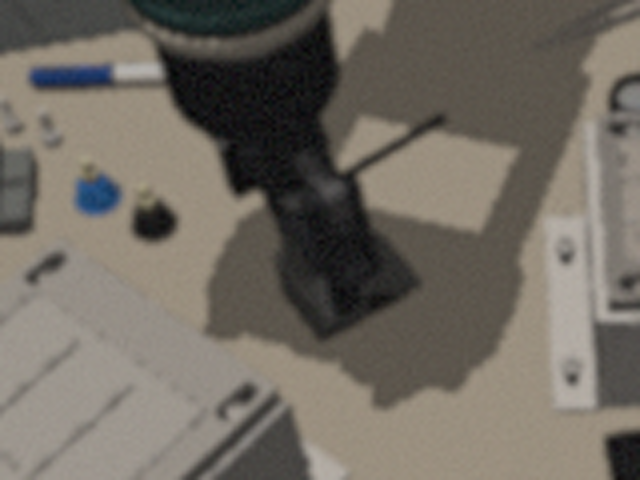

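The fingers straddle the grip block, with the near finger at about (330,210) and the chock base at (340,300). I correct the small overshoot, then close.

Emit:
{"method": "send_rows", "body": {
  "series": [
    [[5,0,-4.5],[0,0,-0.014],1],
    [[0,0,0],[0,0,0],1],
    [[0,0,0],[0,0,0],-1],
    [[0,0,0],[0,0,0],-1],
    [[0,0,0],[0,0,0],-1],
    [[0,0,0],[0,0,0],-1],
    [[0,0,0],[0,0,0],-1],
    [[0,0,0],[0,0,0],-1],
    [[0,0,0],[0,0,0],-1],
    [[0,0,0],[0,0,0],-1]
  ]
}}

```text
time: 4.3
eef_pos: [0.436, -0.2225, 0.0474]
ee_rot: [0.003, 0.565, 0.825, -0.0]
wrist_force: [-0.9, -0.3, 0.6]
finger_gap: 0.225
```

Run:
```python
from plan import *
st()
p,R=cur(); print(np.round(R.as_matrix(),3))
```

```text
{'time': 4.3, 'eef_pos': [0.436, -0.223, 0.047], 'ee_rot': [0.003, 0.565, 0.825, -0.0], 'wrist_force': [-0.86, -0.337, 0.613], 'finger_gap': 0.225, 'joint_pos': [-0.524, -0.187, 2.042, -0.001, 1.28, -0.893]}
[[-0.361  0.932  0.005]
 [ 0.932  0.361 -0.004]
 [-0.005  0.003 -1.   ]]
```

```bash
cat >> plan.py <<'E'
B=.1046
def tcp_for(xc,hov=0,yc=0,zt=47.4,xt=-20): # chock origin at rack x xc (mm), hover along normal
    c,s=np.cos(B),np.sin(B); h=52+.105*xc+0
    n=zt+hov
    return rack([xc+xt*c-n*s, yc, h+xt*s+n*c])
def chockx(p,zt=47.4,xt=-20):
    r=torack(p); c,s=np.cos(B),np.sin(B)
    x=(r[0]); d=np.array([r[0],r[2]-52]); a=d[0]*c+d[1]*s-xt; n=-d[0]*s+d[1]*c-zt
    return round(a,1),round(r[1],1),round(n,1) # along deck, y, hover
RR=down(np.degrees(YAW),B)
E
python3 - <<'E'
from plan import *
p,R=cur()
s=rows(p+[0,0,.15],R,step=35,jaw=-1)
s=rows(tcp_for(-65,70),RR,s,step=35,ang=.1,jaw=-1)
print(tcp_for(-65,70),chockx(tcp_for(-65,5)))
E
```

```text
5 [[[-0.2,0.1,-30.0],[0.0,0.0,0.0],-1],[[-0.2,0.1,-30.0],[0.0,0.0,0.0],-1],[[-0.2,0.1,-30.0],[0.0,0.0,0.0],-1],[[-0.2,0.1,-30.0],[0.0,0.0,0.0],-1],[[-0.2,0.1,-30.0],[0.0,0.0,0.0],-1]]
8 [[[-4.8,33.1,4.8],[-0.002,0.013,0.056],-1],[[-3.0,33.3,4.9],[-0.002,0.013,0.056],-1],[[-1.2,33.4,4.9],[-0.002,0.013,0.056],-1],[[0.6,33.4,5.0],[-0.002,0.013,0.056],-1],[[2.4,33.3,5.1],[-0.002,0.013,0.056],-1],[[4.2,33.1,5.2],[-0.002,0.013,0.056],-1],[[5.9,32.8,5.3],[-0.002,0.013,0.056],-1],[[7.7,32.4,5.5],[-0.002,0.013,0.056],-1]]
[ 0.6965467  -0.16286201  0.15984515] (np.float64(-65.4), np.float64(-0.0), np.float64(5.0))
```

Emit:
{"method": "send_rows", "body": {
  "series": [
    [[0,0,-15],[0,0,0],-1],
    [[0,0,-30],[0,0,0],-1],
    [[0,0,-35],[0,0,0],-1],
    [[0,0,-35],[0,0,0],-1],
    [[0,0,-30],[0,0,0],-1],
    [[-4.8,33,3],[0,0.013,0.056],-1],
    [[-3,33,5],[0,0.013,0.056],-1],
    [[-1,33,5],[0,0.013,0.056],-1],
    [[0.6,33,5],[0,0.013,0.056],-1],
    [[2.4,33,5],[0,0.013,0.056],-1],
    [[4,33,5],[0,0.013,0.056],-1],
    [[6,33,5],[0,0.013,0.056],-1],
    [[7,25,5],[0,0.013,0.056],-1],
    [[0,0,0],[0,0,0],-1],
    [[0,0,0],[0,0,0],-1]
  ]
}}

```text
time: 6.18
eef_pos: [0.6945, -0.1628, 0.173]
ee_rot: [-0.038, 0.738, 0.673, 0.031]
wrist_force: [-0.5, 0.3, -1.5]
finger_gap: 0.228
```

Run:
```python
from plan import *
st(); p,R=cur(); print(chockx(p))
rows(tcp_for(-65,8),RR,step=15,ang=.1,jaw=-1)
im,d=ctrl.get_image("side"); cv2.imwrite("pics/s3.png",cv2.resize(im[220:370,220:440],None,fx=3.5,fy=3.5,interpolation=2))
for n in("side","top"):
  if n=="top": ctrl.get_image(n)
  print([(round(x["score"],2),np.round(x["position"],3).tolist()) for x in ctrl.landmark_of(n,"chock")[:2]])
```

```text
{'time': 6.175, 'eef_pos': [0.694, -0.163, 0.173], 'ee_rot': [-0.038, 0.738, 0.673, 0.031], 'wrist_force': [-0.47, 0.317, -1.476], 'finger_gap': 0.228, 'joint_pos': [-0.303, 0.237, 1.402, 0.092, 1.537, -0.216]}
(np.float64(-64.0), np.float64(2.1), np.float64(83.1))
6 [[[-0.1,0.5,12.5],[-0.002,0.001,-0.003],-1],[[-0.1,0.5,12.5],[-0.002,0.001,-0.003],-1],[[-0.2,0.5,12.5],[-0.002,0.001,-0.003],-1],[[-0.2,0.4,12.5],[-0.002,0.001,-0.003],-1],[[-0.2,0.4,12.5],[-0.002,0.001,-0.003],-1],[[-0.2,0.4,12.5],[-0.002,0.001,-0.003],-1]]
[(0.91, [0.699, -0.136, 0.127])]
[]
```

View pics/s3.png

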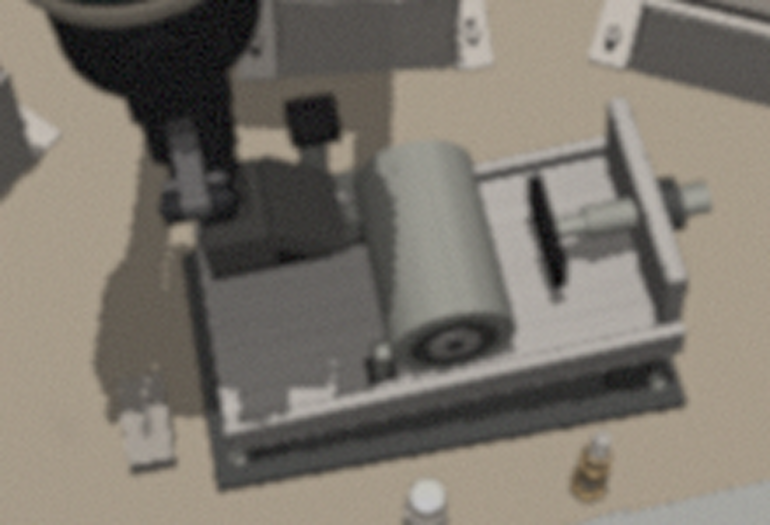

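The chock hangs aligned over the low deck at about (270,220). The prong shows at (380,360), the roller at (440,250) and the pad at (545,235). Lowering to an 8 mm hover next.

Emit:
{"method": "send_rows", "body": {
  "series": [
    [[-0.2,1,8],[-0.006,0.003,-0.009],-1],
    [[-0.2,1,15],[-0.006,0.003,-0.009],-1],
    [[-0.2,0.5,17],[0,0,0],-1],
    [[-0.2,0.3,15],[0,0,0],-1],
    [[-0.2,0,11],[0,0,0],-1],
    [[0,0,5],[0,0,0],-1],
    [[0,0,0],[0,0,0],-1],
    [[0,0,0],[0,0,0],-1]
  ]
}}

```text
time: 7.38
eef_pos: [0.6967, -0.1565, 0.0966]
ee_rot: [-0.035, 0.732, 0.679, 0.038]
wrist_force: [0.4, -0.2, -1.8]
finger_gap: 0.226
```

Run:
```python
from plan import *
st(); p,R=cur(); print(chockx(p))
rows(tcp_for(-65,3),RR,step=15,ang=.1,jaw=-1)
```

```text
{'time': 7.375, 'eef_pos': [0.697, -0.156, 0.097], 'ee_rot': [-0.035, 0.732, 0.679, 0.038], 'wrist_force': [0.449, -0.175, -1.815], 'finger_gap': 0.226, 'joint_pos': [-0.298, 0.274, 1.484, 0.103, 1.407, -0.241]}
(np.float64(-65.6), np.float64(0.3), np.float64(6.4))
1 [[[0.3,0.3,3.5],[0.0,0.001,0.002],-1]]
```

Emit:
{"method": "send_rows", "body": {
  "series": [
    [[0,0,2],[0,0,0],-1],
    [[0,0,1.5],[0,0,0],-1],
    [[0,0,0],[0,0,0],-1]
  ]
}}

```text
time: 7.75
eef_pos: [0.6971, -0.1563, 0.094]
ee_rot: [-0.034, 0.732, 0.679, 0.039]
wrist_force: [-0.4, 0.8, -1.1]
finger_gap: 0.231
```

Emit:
{"method": "send_rows", "body": {
  "series": [
    [[0,0,1],[0,0,0],-1],
    [[0,0,0],[0,0,0],-1]
  ]
}}

```text
time: 8.0
eef_pos: [0.6972, -0.1562, 0.0931]
ee_rot: [-0.034, 0.732, 0.679, 0.039]
wrist_force: [-0.1, 0.3, -2.6]
finger_gap: 0.227
```

Emit:
{"method": "send_rows", "body": {
  "series": [
    [[0,0,1],[0,0,0],-1],
    [[0,0,0],[0,0,0],-1]
  ]
}}

```text
time: 8.25
eef_pos: [0.6972, -0.1561, 0.092]
ee_rot: [-0.034, 0.732, 0.679, 0.039]
wrist_force: [-0.1, 0.3, -2.1]
finger_gap: 0.224
```

Emit:
{"method": "send_rows", "body": {
  "series": [
    [[0,0,1],[0,0,0],-1],
    [[0,0,0],[0,0,0],-1]
  ]
}}

```text
time: 8.5
eef_pos: [0.6972, -0.156, 0.0909]
ee_rot: [-0.034, 0.732, 0.679, 0.039]
wrist_force: [0.7, 0.0, -1.8]
finger_gap: 0.225
```

Emit:
{"method": "send_rows", "body": {
  "series": [
    [[0,0,1],[0,0,0],-1],
    [[0,0,0],[0,0,0],-1]
  ]
}}

```text
time: 8.75
eef_pos: [0.6973, -0.1559, 0.0901]
ee_rot: [-0.034, 0.732, 0.679, 0.039]
wrist_force: [0.1, 0.5, -2.2]
finger_gap: 0.228
```

Emit:
{"method": "send_rows", "body": {
  "series": [
    [[0,0,0.7],[0,0,0],-1],
    [[0,0,0],[0,0,0],-1]
  ]
}}

```text
time: 9.0
eef_pos: [0.6974, -0.1559, 0.0901]
ee_rot: [-0.034, 0.732, 0.679, 0.039]
wrist_force: [0.5, 0.4, -0.9]
finger_gap: 0.228
```

Run:
```python
from plan import *
st(); p,R=cur(); print(chockx(p)); print(np.round((RR.inv()*R).as_rotvec(),4))
f=[]
for i in range(4): ctrl.get_image("side"); f.append(ctrl.get_obs()["wrist_force"])
print(np.round(f,2))
```

```text
{'time': 9.0, 'eef_pos': [0.697, -0.156, 0.09], 'ee_rot': [-0.034, 0.732, 0.679, 0.039], 'wrist_force': [0.457, 0.425, -0.928], 'finger_gap': 0.228, 'joint_pos': [-0.297, 0.278, 1.491, 0.103, 1.394, -0.241]}
(np.float64(-65.6), np.float64(-0.3), np.float64(-0.1))
[-0.0025 -0.0014 -0.0023]
[[-1.12 -0.34  0.17]
 [-1.7  -0.36 -0.45]
 [-0.86  0.15  1.93]
 [-1.81 -0.38  0.89]]
```

Emit:
{"method": "send_rows", "body": {
  "series": [
    [[0,0,-1.5],[0,0,0],-1],
    [[3,0,0],[0,0,0],-1],
    [[5,0,0],[0,0,0],-1],
    [[5,0,0],[0,0,0],-1],
    [[2,0,0],[0,0,0],-1],
    [[0,0,0],[0,0,0],-1],
    [[0,0,0],[0,0,0],-1]
  ]
}}

```text
time: 10.07
eef_pos: [0.6984, -0.1397, 0.0926]
ee_rot: [-0.034, 0.732, 0.679, 0.039]
wrist_force: [0.5, -0.1, -2.5]
finger_gap: 0.23
```

```bash
cat > f.py <<'E'
from plan import *
import sys
f=[]
for i in range(int(sys.argv[1])): ctrl.get_image("side"); f.append(ctrl.get_obs()["wrist_force"])
f=np.array(f); X=RR.as_matrix()[:,0]; N=-RR.as_matrix()[:,2]
p,R=cur(); print("t",ctrl.get_obs()["time"],"chock",[float(v) for v in chockx(p)],"rot",np.round((RR.inv()*R).as_rotvec(),4).tolist(),"along",round((f@X).mean(),2),"+-",round((f@X).std()/len(f)**.5,2),"normal",round((f@N).mean(),2))
E
python3 f.py 8
```

```text
t 10.475 chock [-49.3, -0.1, 0.7] rot [-0.0018, -0.001, -0.0024] along -0.17 +- 0.15 normal -1.96
```

Emit:
{"method": "send_rows", "body": {
  "series": [
    [[2,0,0],[0,0,0],-1],
    [[2,0,0],[0,0,0],-1],
    [[2,0,0],[0,0,0],-1],
    [[2,0,0],[0,0,0],-1],
    [[2,0,0],[0,0,0],-1],
    [[2,0,0],[0,0,0],-1],
    [[0,0,0],[0,0,0],-1],
    [[0,0,0],[0,0,0],-1],
    [[0,0,0],[0,0,0],-1]
  ]
}}

```text
time: 11.6
eef_pos: [0.6992, -0.1271, 0.0936]
ee_rot: [-0.034, 0.732, 0.679, 0.038]
wrist_force: [-1.2, -0.7, -4.0]
finger_gap: 0.228
```

```bash
python3 f.py 5
python3 - <<'E'
from h import *
im,d=ctrl.get_image("side"); cv2.imwrite("pics/s4.png",cv2.resize(im[220:370,220:440],None,fx=3.5,fy=3.5,interpolation=2))
E
```

```text
t 11.85 chock [-36.6, 0.1, 0.4] rot [-0.0013, -0.0015, -0.0024] along -1.23 +- 0.21 normal -2.9
```

View pics/s4.png

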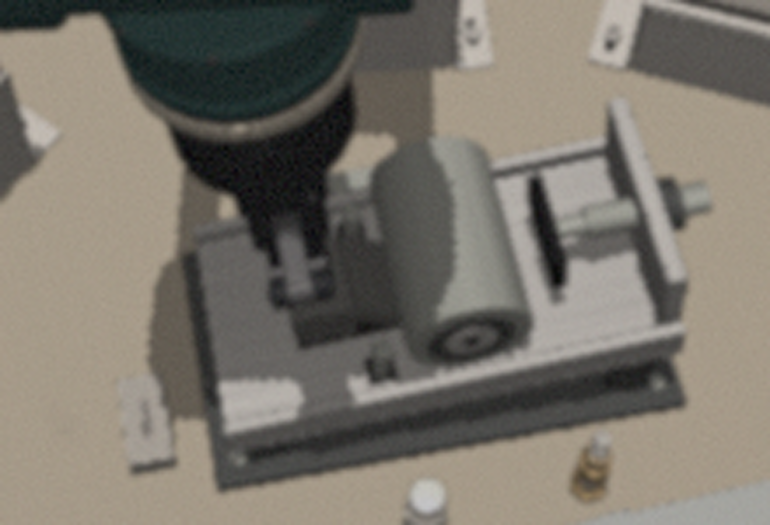

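The roller has been pushed off the prong (prong at (380,365), roller end at (465,345)). The pad at (545,235) is still clear, so I approach it.

Emit:
{"method": "send_rows", "body": {
  "series": [
    [[1.5,0,0],[0,0,0],-1],
    [[1.5,0,0],[0,0,0],-1],
    [[1.5,0,0],[0,0,0],-1],
    [[0,0,0],[0,0,0],-1],
    [[0,0,0],[0,0,0],-1]
  ]
}}

```text
time: 12.52
eef_pos: [0.6996, -0.1223, 0.0941]
ee_rot: [-0.034, 0.732, 0.679, 0.038]
wrist_force: [-0.1, -0.6, -2.7]
finger_gap: 0.225
```

```bash
python3 f.py 5
python3 - <<'E'
from plan import *
d=ctrl.get_image("side")[1]; X=world("side",d).reshape(-1,3); X=X[np.isfinite(X).all(1)]
T=np.array([torack(p) for p in X[(abs(X[:,0]-.704)<.06)&(abs(X[:,1]+.03)<.09)&(X[:,2]>.055)]])
h=T[:,2]-52-.105*T[:,0]
m=(h>33)&(h<58)&(T[:,0]>0)&(T[:,0]<38)&(abs(T[:,1])<30)
from scipy.optimize import least_squares
Q=T[m]; s=least_squares(lambda p:np.hypot(Q[:,0]-p[0],Q[:,2]-p[1])-30,[12,85],loss='soft_l1',f_scale=1); print("roller x,z",s.x,m.sum())
k=(abs(T[:,1])<22)&(h>20)&(h<29)&(T[:,0]>38)&(T[:,0]<70); print("pad x hist",np.histogram(T[k,0],bins=np.arange(38,70,2)))
E
```

```text
t 12.775 chock [-31.9, 0.1, 0.4] rot [-0.0014, -0.0015, -0.0024] along -0.48 +- 0.24 normal -2.55
roller x,z [13.0796147  81.73131274] 396
pad x hist (array([ 0,  0,  0,  0,  0,  0, 15,  0,  0,  0,  0,  2,  0,  0,  0]), array([38, 40, 42, 44, 46, 48, 50, 52, 54, 56, 58, 60, 62, 64, 66, 68]))
```

Emit:
{"method": "send_rows", "body": {
  "series": [
    [[1.5,0,0],[0,0,0],-1],
    [[1.5,0,0],[0,0,0],-1],
    [[0,0,0],[0,0,0],-1],
    [[0,0,0],[0,0,0],-1]
  ]
}}

```text
time: 13.32
eef_pos: [0.6998, -0.1192, 0.0944]
ee_rot: [-0.034, 0.732, 0.679, 0.038]
wrist_force: [-0.3, -1.2, -2.9]
finger_gap: 0.228
```

```bash
python3 f.py 6
```

```text
t 13.625 chock [-28.7, 0.1, 0.3] rot [-0.0013, -0.0016, -0.0024] along -1.2 +- 0.29 normal -3.01
```

Emit:
{"method": "send_rows", "body": {
  "series": [
    [[1.5,0,0],[0,0,0],-1],
    [[0,0,0],[0,0,0],-1],
    [[0,0,0],[0,0,0],-1]
  ]
}}

```text
time: 14.0
eef_pos: [0.6999, -0.1177, 0.0946]
ee_rot: [-0.034, 0.732, 0.679, 0.038]
wrist_force: [-0.2, -1.1, -3.4]
finger_gap: 0.226
```

```bash
python3 f.py 6
```

```text
t 14.3 chock [-27.1, 0.1, 0.4] rot [-0.0013, -0.0016, -0.0022] along -1.17 +- 0.29 normal -3.18
```

Emit:
{"method": "send_rows", "body": {
  "series": [
    [[1.5,0,0],[0,0,0],-1],
    [[0,0,0],[0,0,0],-1],
    [[0,0,0],[0,0,0],-1]
  ]
}}

```text
time: 14.68
eef_pos: [0.7, -0.1161, 0.0948]
ee_rot: [-0.034, 0.732, 0.679, 0.038]
wrist_force: [-0.4, -0.9, -2.7]
finger_gap: 0.224
```

```bash
python3 f.py 6
```

```text
t 14.975 chock [-25.6, 0.1, 0.3] rot [-0.0013, -0.0015, -0.0022] along -1.1 +- 0.15 normal -3.29
```

Emit:
{"method": "send_rows", "body": {
  "series": [
    [[1.5,0,0],[0,0,0],-1],
    [[0,0,0],[0,0,0],-1],
    [[0,0,0],[0,0,0],-1]
  ]
}}

```text
time: 15.35
eef_pos: [0.7002, -0.1145, 0.095]
ee_rot: [-0.034, 0.732, 0.679, 0.038]
wrist_force: [-0.5, -0.7, -3.2]
finger_gap: 0.23
```

```bash
python3 f.py 6
```

```text
t 15.65 chock [-24.0, 0.1, 0.4] rot [-0.0013, -0.0015, -0.002] along -0.86 +- 0.25 normal -3.0
```

Emit:
{"method": "send_rows", "body": {
  "series": [
    [[1.5,0,0],[0,0,0],-1],
    [[0,0,0],[0,0,0],-1],
    [[0,0,0],[0,0,0],-1]
  ]
}}

```text
time: 16.02
eef_pos: [0.7002, -0.113, 0.095]
ee_rot: [-0.034, 0.732, 0.679, 0.038]
wrist_force: [0.0, -1.1, -3.4]
finger_gap: 0.228
```

```bash
python3 f.py 8
```

```text
t 16.425 chock [-22.5, 0.1, 0.3] rot [-0.0012, -0.0016, -0.0021] along -1.55 +- 0.2 normal -3.15
```

Emit:
{"method": "send_rows", "body": {
  "series": [
    [[1,0,0],[0,0,0],-1],
    [[0,0,0],[0,0,0],-1],
    [[0,0,0],[0,0,0],-1]
  ]
}}

```text
time: 16.8
eef_pos: [0.7003, -0.1122, 0.095]
ee_rot: [-0.034, 0.732, 0.679, 0.038]
wrist_force: [0.3, -2.3, -3.5]
finger_gap: 0.227
```

```bash
python3 f.py 8
```

```text
t 17.2 chock [-21.7, 0.2, 0.2] rot [-0.0011, -0.0021, -0.002] along -1.68 +- 0.08 normal -3.88
```

Emit:
{"method": "send_rows", "body": {
  "series": [
    [[1,0,0],[0,0,0],-1],
    [[0,0,0],[0,0,0],-1],
    [[0,0,0],[0,0,0],-1]
  ]
}}

```text
time: 17.58
eef_pos: [0.7002, -0.1115, 0.0949]
ee_rot: [-0.034, 0.732, 0.679, 0.038]
wrist_force: [0.3, -2.6, -4.8]
finger_gap: 0.223
```

```bash
python3 f.py 8
```

```text
t 17.975 chock [-20.9, 0.3, 0.0] rot [-0.0009, -0.0025, -0.0018] along -2.52 +- 0.2 normal -4.19
```

Emit:
{"method": "send_rows", "body": {
  "series": [
    [[1.2,0,0],[0,0,0],-1],
    [[1.2,0,0],[0,0,0],-1],
    [[0,0,0],[0,0,0],-1],
    [[0,0,0],[0,0,0],-1]
  ]
}}

```text
time: 18.48
eef_pos: [0.7002, -0.1098, 0.0951]
ee_rot: [-0.034, 0.732, 0.679, 0.037]
wrist_force: [0.3, -3.4, -5.0]
finger_gap: 0.225
```

```bash
python3 f.py 8
```

```text
t 18.875 chock [-19.3, 0.4, 0.1] rot [-0.0008, -0.0041, -0.0014] along -3.75 +- 0.17 normal -4.81
```

Emit:
{"method": "send_rows", "body": {
  "series": [
    [[1.2,0,0.1],[0,0,0],-1],
    [[1.0,0,0],[0,0,0],-1],
    [[0,0,0],[0,0,0],-1],
    [[0,0,0],[0,0,0],-1]
  ]
}}

```text
time: 19.38
eef_pos: [0.7003, -0.1087, 0.0954]
ee_rot: [-0.033, 0.733, 0.679, 0.036]
wrist_force: [0.3, -3.3, -4.6]
finger_gap: 0.228
```

```bash
python3 f.py 8
python3 - <<'E'
from plan import *
im,d=ctrl.get_image("side"); cv2.imwrite("pics/s5.png",cv2.resize(im[220:370,220:440],None,fx=3.5,fy=3.5,interpolation=2))
E
```

```text
t 19.775 chock [-18.0, 0.4, 0.2] rot [-0.0008, -0.0062, -0.001] along -4.08 +- 0.2 normal -4.38
```

View pics/s5.png

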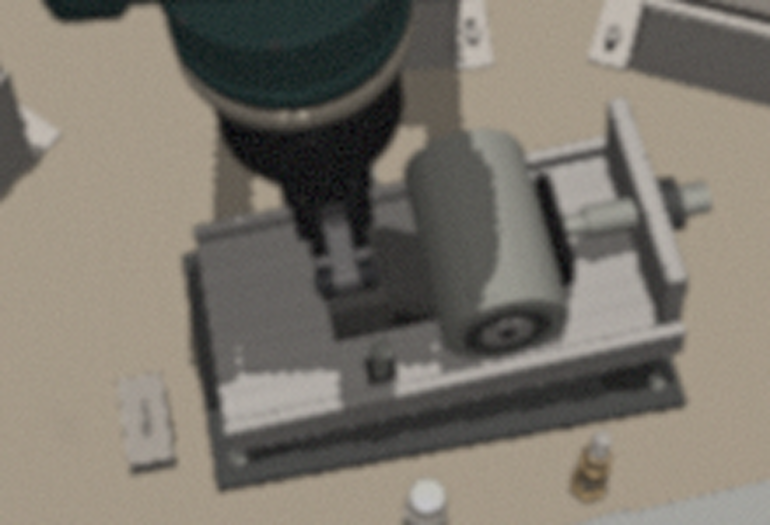

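The roller now bears on the pad at (560,230), with the chock between the prongs at (380,310). I restore the small pitch and add about 1 mm to allow for settling.

Emit:
{"method": "send_rows", "body": {
  "series": [
    [[0.5,0,0],[0,0.004,0],-1],
    [[1.0,0,0],[0,0.003,0],-1],
    [[0,0,0.3],[0,0,0],-1],
    [[0,0,0],[0,0,0],-1]
  ]
}}

```text
time: 20.32
eef_pos: [0.7002, -0.1079, 0.0957]
ee_rot: [-0.035, 0.733, 0.679, 0.039]
wrist_force: [-0.4, -3.6, -5.3]
finger_gap: 0.225
```

```bash
python3 f.py 8
```

```text
t 20.725 chock [-17.3, 0.6, 0.5] rot [-0.0007, -0.0002, -0.0007] along -3.88 +- 0.06 normal -3.38
```

```bash
cat > rol.py <<'E'
from plan import *
from scipy.optimize import least_squares
def fit(cam,g):
    d=ctrl.get_image(cam)[1]; X=world(cam,d).reshape(-1,3); X=X[np.isfinite(X).all(1)]
    X=X[(abs(X[:,0]-.704)<.06)&(abs(X[:,1]+.03)<.09)&(X[:,2]>.055)]
    T=np.array([torack(p) for p in X]); h=T[:,2]-52-.105*T[:,0]
    m=(h>33)&(h<58)&(T[:,0]>g-13)&(T[:,0]<g+25)&(abs(T[:,1])<30); Q=T[m]
    return least_squares(lambda p:np.hypot(Q[:,0]-p[0],Q[:,2]-p[1])-30,[g,85],loss='soft_l1',f_scale=1).x
if __name__=="__main__":
    import sys
    a=np.array([fit("side",float(sys.argv[1])) for _ in range(4)]); print("roller x,z",np.round(a.mean(0),2),np.round(a.std(0),2),"pred z",52*1+.105*a[:,0].mean()+30.16)
E
python3 rol.py 27
```

```text
roller x,z [25.3  83.01] [0.05 0.03] pred z 84.816815559359
```

Emit:
{"method": "send_rows", "body": {
  "series": [
    [[0,0,0],[0,0,0],-1],
    [[1.2,0,0.3],[0,0,0],-1],
    [[1.2,0,0.2],[0,0,0],-1],
    [[0,0,0],[0,0,0],-1]
  ],
  "grip_force": 90
}}

```text
time: 21.42
eef_pos: [0.7003, -0.1075, 0.096]
ee_rot: [-0.034, 0.733, 0.679, 0.037]
wrist_force: [0.0, -1.3, -5.8]
finger_gap: 0.221
```

```bash
python3 f.py 6; python3 rol.py 27
```

```text
t 21.725 chock [-16.8, 0.5, 0.7] rot [-0.0012, -0.0037, -0.0001] along -5.77 +- 0.17 normal -3.15
roller x,z [25.67 82.91] [0.04 0.05] pred z 84.85582367502529
```

Emit:
{"method": "send_rows", "body": {
  "series": [
    [[0,0,-0.8],[0,0.004,0],-1],
    [[0.7,0,0],[0,0,0],-1],
    [[0,0,0],[0,0,0],-1]
  ]
}}

```text
time: 22.3
eef_pos: [0.7001, -0.1071, 0.0959]
ee_rot: [-0.035, 0.733, 0.678, 0.038]
wrist_force: [0.1, -4.6, -5.1]
finger_gap: 0.222
```

```bash
python3 f.py 4; python3 rol.py 27
```

```text
t 22.5 chock [-16.4, 0.7, 0.7] rot [-0.0003, -0.0, 0.0] along -5.67 +- 0.15 normal -5.44
roller x,z [26.06 83.02] [0.09 0.04] pred z 84.89647512814868
```

Emit:
{"method": "send_rows", "body": {
  "series": [
    [[0.3,0,-0.8],[0,0.001,0],-1],
    [[0.9,0,-0.3],[0,0,0],-1],
    [[0,0,0],[0,0,0],-1]
  ]
}}

```text
time: 23.08
eef_pos: [0.6999, -0.1061, 0.0963]
ee_rot: [-0.036, 0.733, 0.678, 0.038]
wrist_force: [0.4, -4.8, -8.1]
finger_gap: 0.221
```

```bash
python3 f.py 4; python3 rol.py 27
```

```text
t 23.275 chock [-15.4, 1.0, 1.0] rot [0.0006, 0.0006, 0.0003] along -6.02 +- 0.09 normal -7.5
roller x,z [27.28 83.18] [0.06 0.04] pred z 85.02475956212314
```

Emit:
{"method": "send_rows", "body": {
  "series": [
    [[0,0,0.7],[0,0,0],-1],
    [[0,0,0.5],[0,0,0],-1],
    [[0,0,0],[0,0,0],-1]
  ]
}}

```text
time: 23.85
eef_pos: [0.6999, -0.1062, 0.096]
ee_rot: [-0.036, 0.733, 0.678, 0.038]
wrist_force: [-0.0, -3.7, -7.6]
finger_gap: 0.221
```

```bash
python3 f.py 4; python3 rol.py 27
```

```text
t 24.05 chock [-15.6, 0.9, 0.6] rot [0.0003, 0.0003, 0.0002] along -5.06 +- 0.18 normal -4.69
roller x,z [27.03 83.12] [0.05 0.04] pred z 84.99844569588942
```

Emit:
{"method": "send_rows", "body": {
  "series": [
    [[0,0,0],[0,0,0],-0.1],
    [[0,0,0],[0,0,0],-0.1],
    [[0,0,0],[0,0,0],-0.1],
    [[0,0,0],[0,0,0],-0.1],
    [[0,0,0],[0,0,0],-0.1]
  ]
}}

```text
time: 24.88
eef_pos: [0.7011, -0.1048, 0.098]
ee_rot: [-0.035, 0.733, 0.679, 0.04]
wrist_force: [-0.4, 0.0, -0.6]
finger_gap: 0.449
```

```bash
python3 f.py 4; python3 rol.py 27; python3 -c "
from h import *
st()"
```

```text
t 25.075 chock [-14.0, -0.0, 2.3] rot [-0.0027, 0.0027, -0.0006] along -0.51 +- 0.09 normal -0.19
roller x,z [26.5  83.09] [0.12 0.07] pred z 84.9429996938155
{'time': 25.275, 'eef_pos': [0.701, -0.105, 0.098], 'ee_rot': [-0.035, 0.733, 0.679, 0.04], 'wrist_force': [-0.84, -0.046, -0.327], 'finger_gap': 0.449, 'joint_pos': [-0.228, 0.256, 1.503, 0.108, 1.397, -0.171]}
```

Released: the roller sits about 3.9 mm into the buffer by vision, so roughly 3.5 N. Now I retreat and go to the cap.

Run:
```python
from plan import *
print(rack([-45,74,105]))
p,R=cur(); s=(p+R.apply([0,0,-.1]),R)
rows(*s,step=30,jaw=-.1)
s=rows(np.array([.6275,-.1055,.15]),down(np.degrees(YAW)),s,step=25,jaw=-1)
```

```text
[ 0.62676567 -0.10519002  0.105     ]
4 [[[0.0,-0.0,-25.0],[0.0,0.0,0.0],-0.1],[[-0.0,0.0,-25.0],[0.0,0.0,0.0],-0.1],[[-0.0,0.0,-25.0],[0.0,0.0,0.0],-0.1],[[0.0,-0.0,-25.0],[0.0,0.0,0.0],-0.1]]
4 [[[-0.1,-18.3,11.8],[0.001,-0.027,0.0],-1],[[0.2,-18.3,11.8],[0.001,-0.027,0.0],-1],[[0.5,-18.3,11.8],[0.001,-0.027,0.0],-1],[[0.8,-18.3,11.8],[0.001,-0.027,0.0],-1]]
```

Emit:
{"method": "send_rows", "body": {
  "series": [
    [[0,0,-8],[0,0,0],-0.1],
    [[0,0,-20],[0,0,0],-0.1],
    [[0,0,-30],[0,0,0],-0.1],
    [[0,0,-25],[0,0,0],-0.1],
    [[0,0,-12],[0,0,0],-0.1],
    [[0,-18,5],[0,-0.027,0],-1],
    [[0,-18,8],[0,-0.027,0],-1],
    [[0.5,-18,8],[0,-0.027,0],-1],
    [[0.8,-14,8],[0,-0.025,0],-1],
    [[0,0,0],[0,0,0],-1],
    [[0,0,0],[0,0,0],-1]
  ]
}}

```text
time: 26.65
eef_pos: [0.6316, -0.108, 0.1741]
ee_rot: [0.004, 0.734, 0.679, 0.002]
wrist_force: [0.5, 0.2, 0.3]
finger_gap: 0.001
```

```bash
python3 - <<'E'
from plan import *
st(); s=rows(np.array([.627,-.1052,.115]),down(np.degrees(YAW)),step=20,jaw=-1)
im,d=ctrl.get_image("side"); cv2.imwrite("pics/s6.png",cv2.resize(im[220:370,220:440],None,fx=3.5,fy=3.5,interpolation=2))
E
python3 rol.py 27
```

```text
{'time': 26.65, 'eef_pos': [0.632, -0.108, 0.174], 'ee_rot': [0.004, 0.734, 0.679, 0.002], 'wrist_force': [0.542, 0.229, 0.301], 'finger_gap': 0.001, 'joint_pos': [-0.209, 0.057, 1.597, -0.001, 1.479, -0.131]}
3 [[[0.9,-1.8,19.7],[0.003,0.001,-0.0],-1],[[0.8,-1.7,19.7],[0.003,0.001,-0.0],-1],[[0.8,-1.7,19.7],[0.003,0.001,-0.0],-1]]
roller x,z [26.45 83.1 ] [0.09 0.09] pred z 84.93719343877405
```

View pics/s6.png

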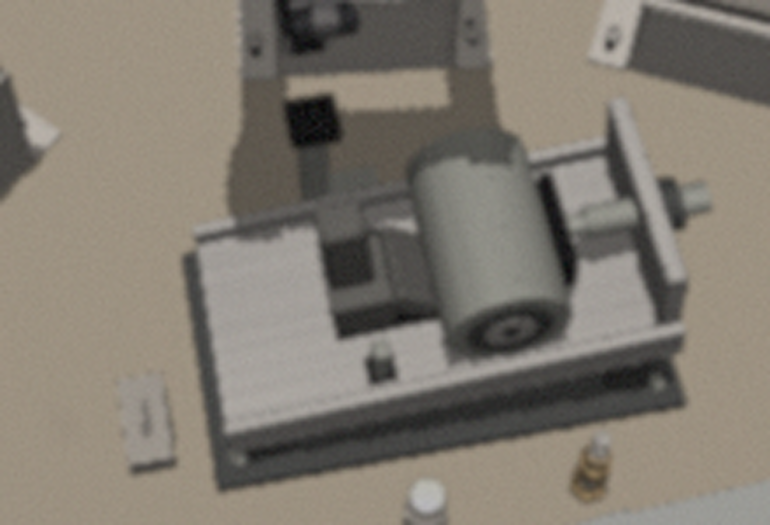

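The chock stands alone flat at (380,290), with the roller on the pad at (555,230). The cap is free at (313,120). Pressing it next.

Emit:
{"method": "send_rows", "body": {
  "series": [
    [[1.2,-2.6,12],[0.004,0,0],-1],
    [[1.2,-2.6,20],[0.004,0,0],-1],
    [[0,0,15],[0,0,0],-1],
    [[0,0,6],[0,0,0],-1],
    [[0,0,0],[0,0,0],-1]
  ]
}}

```text
time: 27.52
eef_pos: [0.6257, -0.1052, 0.1149]
ee_rot: [-0.001, 0.734, 0.679, -0.002]
wrist_force: [-0.8, 0.9, 0.3]
finger_gap: 0.005
```

Emit:
{"method": "send_rows", "body": {
  "series": [
    [[0,0,4],[0,0,0],-1],
    [[0,0,4],[0,0,0],-1],
    [[0,0,4],[0,0,0],-1],
    [[0,0,4],[0,0,0],-1],
    [[0,0,4],[0,0,0],-1],
    [[0,0,0],[0,0,0],-1]
  ]
}}

```text
time: 28.28
eef_pos: [0.6263, -0.1054, 0.0955]
ee_rot: [0.0, 0.734, 0.679, -0.001]
wrist_force: [-0.4, -0.4, 1.4]
finger_gap: 0.002
```

Emit:
{"method": "send_rows", "body": {
  "series": [
    [[0,0,4],[0,0,0],-1],
    [[0,0,4],[0,0,0],-1],
    [[0,0,4],[0,0,0],-1],
    [[0,0,3],[0,0,0],-1]
  ]
}}

```text
time: 28.78
eef_pos: [0.6266, -0.1054, 0.0801]
ee_rot: [0.001, 0.734, 0.679, -0.001]
wrist_force: [-1.4, -0.5, 4.0]
finger_gap: -0.002
```

Emit:
{"method": "send_rows", "body": {
  "series": [
    [[0,0,2],[0,0,0],-1],
    [[0,0,2],[0,0,0],-1],
    [[0,0,2],[0,0,0],-1]
  ]
}}

```text
time: 29.15
eef_pos: [0.6268, -0.1056, 0.0788]
ee_rot: [0.001, 0.734, 0.679, -0.001]
wrist_force: [-14.4, 3.8, 26.1]
finger_gap: -0.001
```

Emit:
{"method": "send_rows", "body": {
  "series": [
    [[0,0,2],[0,0,0],-1],
    [[0,0,2],[0,0,0],-1]
  ]
}}

```text
time: 29.4
eef_pos: [0.6268, -0.1055, 0.0788]
ee_rot: [0.002, 0.734, 0.679, -0.0]
wrist_force: [-13.5, 2.8, 22.7]
finger_gap: -0.0
```

Bottomed at z = 78.8 mm, which is full travel. Retreating upward.

Emit:
{"method": "send_rows", "body": {
  "series": [
    [[0,0,-5],[0,0,0],-1],
    [[0,0,-20],[0,0,0],-1],
    [[0,0,-30],[0,0,0],-1],
    [[0,0,-40],[0,0,0],-1],
    [[0,0,-30],[0,0,0],-1],
    [[0,-20,0],[0,0,0],-1],
    [[0,-20,0],[0,0,0],-1],
    [[0,0,0],[0,0,0],-1],
    [[0,0,0],[0,0,0],-1]
  ]
}}

```text
time: 30.52
eef_pos: [0.5866, -0.1022, 0.2143]
ee_rot: [0.003, 0.734, 0.679, 0.001]
wrist_force: [1.1, -0.6, -0.5]
finger_gap: 0.001
```

```bash
python3 rol.py 27
python3 - <<'E'
from plan import *
st(); im,d=ctrl.get_image("side"); cv2.imwrite("pics/s7.png",cv2.resize(im[220:370,220:440],None,fx=3.5,fy=3.5,interpolation=2))
print(ctrl.landmark_of("side","stop_cap")[:1])
E
```

```text
roller x,z [26.5  83.11] [0.09 0.06] pred z 84.94242416923262
{'time': 30.725, 'eef_pos': [0.587, -0.102, 0.214], 'ee_rot': [0.003, 0.734, 0.679, 0.0], 'wrist_force': [0.254, -0.069, 0.462], 'finger_gap': 0.004, 'joint_pos': [-0.214, -0.055, 1.645, -0.003, 1.546, -0.137]}
[{'position': [0.6276, -0.1027, 0.0773], 'score': 0.5}]
```

View pics/s7.png

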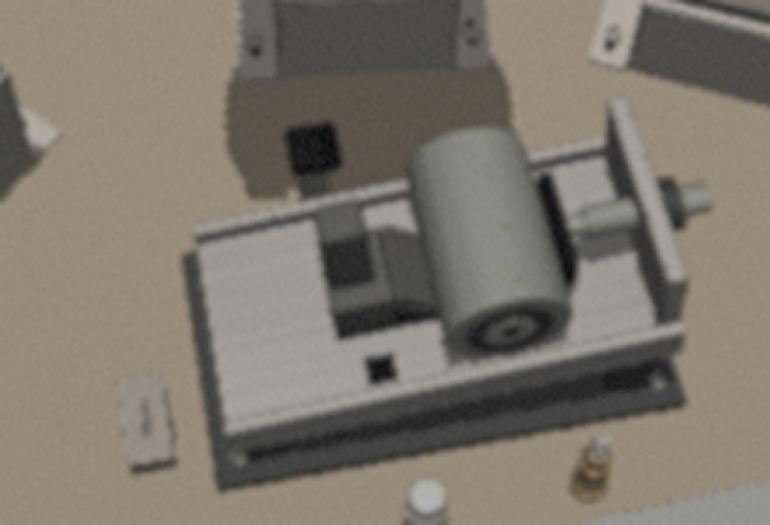

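The prong is sunk (dark hole at (380,368)) and the cap is down at (315,150). The chock and roller have not moved, and the bystanders are in place.

```bash
python3 -c "
from bench import ctrl
print(ctrl.job_done())"
```

```text
the job is handed in; nothing more can be done
None
```

I chocked the roller, pressed the drop stop fully down, and handed the job in at about 31 s; no verdict is reported.

**How it went**
- I set the chock flat on the deck between the prongs and pushed it uphill. I felt the buffer contact with the roller at about rack x 23 mm, accurate to about 0.4 mm.
- While I was pushing, the wrist force peaked at about 4.9 N on the buffer, where the camera fit gave 4.2 N. Both are under the 5.8 N limit.
- I then let go of the chock, and pressed the cap until it bottomed at z = 78.8 mm, which is the full 26 mm of travel.

**Last checks**
- **Squeeze:** the camera fit puts the roller about 3.9 mm into the buffer, roughly 3.5 N. It did not change after I let go of the chock or after the stop went down.
- **Stop:** the cap was seen at z ≈ 77 mm and the prong in view had sunk into the deck.
- **Chock, bystanders and gripper:** the chock stands flat against the roller. The vial, nozzle and gauge block look unmoved. The gripper is clear of everything.

**Disagreement:** late in the push, the squeeze worked out from the tool position read about 2 mm too high. The foot was dragging and the chock was shifting in the grip, so I went by the camera fit together with the wrist force. The final force is inferred from position, not measured directly.

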